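# Refit the adjusting handle of a bench rolling mill

### The job

Refit the T-handle on the little rolling mill. First lift off the silver bangle that somebody left over the mill's splined stub and lay it gently, flat, in the brass dish. Then take the T-handle standing on the bench, turn it until its splines mesh with the stub, slide it down until it is fully home and finish while still holding it and pressing it down against the spring under it, so that its grub screw can be tightened; leave the hammer, the cup, the crank and the graver where they lie.

Things in the scene. Friction and masses are not known exactly. Their poses are not given: they have to be found in the camera images.
- bangle_mid (a point): Plain silver bangle, a rigid ring lying flat: outside diameter 62 mm, inside 52 mm, 12 mm high, 60 g. It lies loosely around the stub on top of the mill's round flange. This point is the centre of the ring, half-way up (6 mm above what it lies on); z is the ring's axis.
- dish_mid (a point): Flat round engraved brass dish, fixed to the bench, to the left or the right of the mill: diameter 190 mm, floor 5 mm above the bench, rim 4 mm thick that ends 8 mm above the bench. This point is the centre of the dish's floor, on its upper face; z is up.
- adjuster: The splined steel stub on top of the mill, on a stiff screw drive (0.5 Nm to turn it). Origin on its axis, level with the top face of the flange (diameter 68 mm) on which the handle seats; z up. The stub rises 24 mm above the flange: core diameter 18 mm, six straight splines 5.6 mm wide out to diameter 28.4 mm, tops rounded and the core tapered. x points along one spline, the others every 60 degrees; its angle differs each time.
- spring (a joint): The spring ring around the stub (diameter 32 to 42 mm): 0 when free, its top then 8 mm above the flange; -0.008 m when pressed flush with the flange. It starts to give at 7 N and takes 12 N flush, so it lifts the handle off its seat when nobody presses.
- mill: The bench rolling mill, dark green, fixed: base 150 mm deep (x, its feed direction) and 170 mm wide (y), 178 mm high to the flange. Origin under its middle, straight below the stub; z up. Beside and below the flange lie the two gears of the pressure screws; their square heads, 50 mm from the stub on either side (y), end 0.5 mm below the flange's top face.
- handle_grip (a point): The loose steel T-handle, 0.45 kg, standing upright on the bench left or right of the mill: dial diameter 60 mm, 8 mm high; hub diameter 42 mm up to 30 mm; forged block 28 (x) by 24 (y) mm up to 76 mm; crossbar diameter 12 mm, 146 mm long, along x, its axis at 56 mm. This point is the block's centre, 53 mm above the underside; z up. Grasp the block across its flats, which face +y and -y.
- handle: The same T-handle: origin at the centre of its flat underside, same axes. The splined socket opens here: 26 mm deep, six slots 8.4 mm wide out to diameter 32 mm, the teeth between them in to diameter 22.4 mm, the mouth 1.6 mm wider; one slot lies along the crossbar (x), the others every 60 degrees. It is fully home when the underside lies on the mill's flange.
- hammer: Chasing hammer, 240 mm long, lying on the bench beyond the mill; origin under its middle. To be left alone.
- cup: Small brass cup, 72 mm wide, 45 mm high, standing on the bench beyond the mill; origin under its middle. To be left alone.
- crank: The mill's drive crank, a steel bar 185 mm long lying on the bench beyond the mill, with an upright wooden grip to 95 mm height at one end; origin under its middle. To be left alone.
- graver: Graver, 120 mm long with a small wooden handle, lying on the bench between the robot and the mill; origin under its middle. To be left alone.
Not all that is in view belongs to the job. Leave any black or green look-alike of the part that bears bangle_mid alone.

How it is judged:
On the way, in this order (a step that is already met when the one before it is completed fails the run):
1. the bangle lies flat in the brass dish, let go and at rest (horizontal distance between bangle_mid and dish_mid below 0.058 m and height (world z) of bangle_mid below 0.014 m and angle between bangle_mid's own z axis and vertical below 0.1 rad and linear speed of bangle below 0.02 m/s and contact force between bangle and the fingers below 0.05 N), for 0.2 s.
2. the handle's splines are in mesh with the stub, at least 10 mm deep (horizontal distance between handle and adjuster below 0.003 m and z of handle in the frame of adjuster below 0.014 m and angle between handle's own z axis and vertical below 0.1 rad), for 0.1 s.
At the end, for the whole second after the job is handed in: The handle is still gripped and pressed home: underside within 1.5 mm of the flange and 3 mm of the stub's axis, upright within 0.05 rad, bearing on the stub and spring with over 9 N; the bangle rests flat in the dish, centre within 58 mm of the dish's centre, let go (z of handle in the frame of adjuster below 0.0015 m and horizontal distance between handle and adjuster below 0.003 m and angle between handle's own z axis and vertical below 0.05 rad and contact force between handle and adjuster above 9 N and contact force between handle and the fingers above 2 N and horizontal distance between bangle_mid and dish_mid below 0.058 m and height (world z) of bangle_mid below 0.014 m and linear speed of bangle below 0.02 m/s and contact force between bangle and the fingers below 0.05 N); the arm keeps its last pose, push and grip.
It fails at once if the bangle or the handle is dropped or thrown (moves free of all contact faster than 0.6 m/s) ((linear speed of bangle above 0.6 m/s and contact force between bangle and anything else below 0.01 N) or (linear speed of handle above 0.6 m/s and contact force between handle and anything else below 0.01 N)).
It fails at once if the hammer, cup, crank or graver is shifted by more than 30 mm (distance of any of hammer, cup, crank, graver from where it was at the start of the episode above 0.03 m).
It also fails if it takes over 69 s, if anything falls off the work surface, if the arm or the gripper's body presses on something with over 40 N, if the wrist force passes 120 N, or if a joint passes its speed limit or range.

### The arm

A 6-joint arm with a two-finger parallel gripper is mounted at the origin on the work surface. World frame = base frame: x ahead of the robot, y to its left, z up, the work surface at z = 0. Lengths are in m, angles in rad, forces in N, time in s.
With the tool pointing down it reaches from about 0.4 to 0.825 m from the base axis. Payload 7 kg.
Tool frame: the origin (TCP) lies midway between the tips of the shut fingers; the grasp point (between the pads) lies grip_depth behind it (grip_depth is the distance from the TCP to the grasp point, in m); z points along the fingers, y is the line along which they close (so a half turn about z gives the same grasp; the last joint's range is limited). The gripper opens to 88 mm and grips with 3 to 60 N. Pads are 19 mm wide; open, the fingers measure 130 mm over their backs; the gripper's body (78 mm by 193 mm) begins 47 mm behind the grasp point.
Start: joints at [-0.903, 0.359, 0.012, 0, -1.224, -0.288], TCP at [0.25, -0.627, 0.227] pointing down, gripper open.
Joint ranges: [-3.07, 3.07], [-1.43, 2.12], [-1.02, 1.25], [-3.03, 1.67], [-3.05, -0], [-3.03, 3.03]. Speed limits (rad/s): [2.39, 2.39, 3.01, 3.14, 3.14, 3.14].

### API

Orientations are given as a unit quaternion [x, y, z, w].
In Python, from station import * gives the robot as it stands. The module is installed in compiled form; this text tells all that it offers.
- The arm moves only by the tool drive_tool, never from a script. Its argument "commands" is a list of rows, each an object of numbers: "x", "y", "z": the shift along the tool's x, y, z each as a share of 40 mm, from -1 to 1; "ax", "ay", "az": the turn, a rotation vector about the tool's x, y, z each as a share of 8 degrees, from -1 to 1; "jaw": the gripper's target within -1 to 1 (shut at 1, half-way at 0, fully open at -1). A call has 1 to 20 rows; each row shifts and turns the commanded pose from where the row before left it, along the tool's axes as they then stand; what a row does not reach is not made up. A row lasts 1/8 s, in which the tool goes at most 62.5 mm and 10.7 degrees, less where a joint would pass 70% of its speed; a pose out of reach is approached as far as the arm can. A call with a number of a shift or a turn outside -1 to 1 is refused whole. A call with a gripper value outside its range is refused whole. The fingers move at their own pace and stop on an object; "squeeze" is the grip in N (left out, the last holds). Time passes only in rows, so rows that do not move let the fingers close. It gives the time, the measured TCP pose, the force, the opening and the grip force at its end, in the units of the state.
- sense(): the state, without advancing time (a new reading comes with each control period).
- capture(name): name is "side" or "top" or "wrist"; returns the picture (420x560x3 uint8, red, green, blue); there is no depth.
- get_calibration(name): a dict with "fx", "fy", "cx", "cy" (pixels), "k1" (the pictures are not rectified: a ray, as slopes to the right and down, at radius r is drawn at 1 + k1 r^2 times it, then the intrinsics apply), "rvec" (rotation vector, rad) and "tvec" (3), from world to camera coordinates, as OpenCV has them. Camera axes: x right, y down, z forward; pixel columns grow to the right and rows downward; lengths in m; the calibration is good to about 2 mm. A picture is of the moment at which its call begins: read the wrist's pose just before it. get_calibration takes no time and is no camera call; for the wrist camera it gives the pose at the moment of the call.
- close_job(): hands the job in; it is judged then, once.
The state is a dict: "t": time; "joint_positions": joint angles; "qvel": joint speeds; "effort": joint torques, N m; "ee_pos": TCP position; "eef_rot": TCP orientation; "ft_force": force on the tool from outside, world axes, zero at the start; "torque": the same for the moment, N m; "grip_width": finger opening in m; "finger_force": force on a finger pad.
Only numpy, scipy, OpenCV 4.12 (cv2) and the standard library are available. Lean on these libraries where they do the work, as an engineer would, in place of code of your own. Each camera call takes 0.05 s, during which the arm holds its last target. There are 200 camera calls.

## Working session

There is one attempt and no reset: what is moved stays moved. The work goes in short steps, Python scripts to look and compute and a tool call to move; the robot and the scene stay as the last step left them, time stands still between calls to the robot, and variables do not carry over. Pictures are saved under pics/ and viewed, at most 10 in all, crops included, and the job is handed in when it is done.

Besides the shell and the picture viewer there is one more tool, called after ">>>" in YAML: its name, and indented under it one key for each argument. drive_tool: Moves the arm, as the interface text tells. Its arguments: {"type":"object","properties":{"commands":{"type":"array"},"squeeze":{"type":"number"}},"required":["commands"]}

```bash
mkdir -p pics
cat > h.py <<'E'
from station import *
import numpy as np, cv2
from scipy.spatial.transform import Rotation as R
def ray(cal,u,v):
    K=np.array([[cal['fx'],0,cal['cx']],[0,cal['fy'],cal['cy']],[0,0,1.]])
    p=cv2.undistortPoints(np.array([[[u,v]]],float),K,np.array([cal['k1'],0,0,0.]))[0,0]
    Rm=cv2.Rodrigues(np.array(cal['rvec'],float))[0]; t=np.array(cal['tvec'],float)
    return -Rm.T@t, Rm.T@np.array([p[0],p[1],1])
def onz(cal,u,v,z):
    c,d=ray(cal,u,v); return c+d*(z-c[2])/d[2]
def snap(n,f):
    cal=get_calibration(n); im=capture(n); cv2.imwrite('pics/'+f+'.png',im[:,:,::-1]); np.save('pics/'+f,im)
    import pickle; pickle.dump(cal,open('pics/'+f+'.pkl','wb')); return im,cal
def load(f):
    import pickle; return np.load('pics/'+f+'.npy'),pickle.load(open('pics/'+f+'.pkl','rb'))
E
python3 - <<'E'
from h import *
for n in('top','side','wrist'):
    im,c=snap(n,n+'0'); print(n,c)
a=[load(n+'0')[0] for n in('top','side')]
print(sense())
E
```

```text
top {'fx': 526.7027927570919, 'fy': 526.7027927570919, 'cx': 281.4549547299067, 'cy': 210.37075067959523, 'k1': 0.06021649066340989, 'rvec': array([ 2.1854625 , -2.13289723,  0.15663851]), 'tvec': array([-0.01941061,  0.60220999,  1.10408138])}
side {'fx': 400.7107344669315, 'fy': 400.7107344669315, 'cx': 283.64697919538645, 'cy': 207.46667454039024, 'k1': -0.0484874983999785, 'rvec': array([ 2.0971161 , -0.69781753,  0.37331159]), 'tvec': array([-0.48009682,  0.29224346,  0.68410458])}
wrist {'fx': 325.4690736408815, 'fy': 325.4690736408815, 'cx': 279.3098152430606, 'cy': 210.7759056459637, 'k1': -0.06645398003359032, 'rvec': array([-1.66232127, -2.45243509, -0.35608862]), 'tvec': array([ 0.67438845, -0.03443813,  0.39255026])}
{'t': 0.15, 'joint_positions': array([-9.02889996e-01,  3.59191331e-01,  1.12912826e-02, -2.36089611e-04,
       -1.22410623e+00, -2.88130662e-01]), 'qvel': array([ 0.00210769, -0.0014541 ,  0.00402437,  0.00281596,  0.00050972,
       -0.00053819]), 'effort': array([-1.04921139e-03, -5.83275819e+01,  2.93288916e+01,  7.00100675e+00,
        8.73333629e-03, -1.20231989e-04]), 'ee_pos': array([ 0.2500874 , -0.62657419,  0.22587088]), 'eef_rot': array([-1.88709256e-01,  9.82032809e-01,  5.88225548e-04, -1.79746926e-04]), 'ft_force': array([-0.06774793, -0.46781448, -0.06511579]), 'torque': array([-0.02042279,  0.0322447 , -0.01428725]), 'finger_force': 0.0, 'grip_width': 0.08738536770211872}
```

View pics/top0.png

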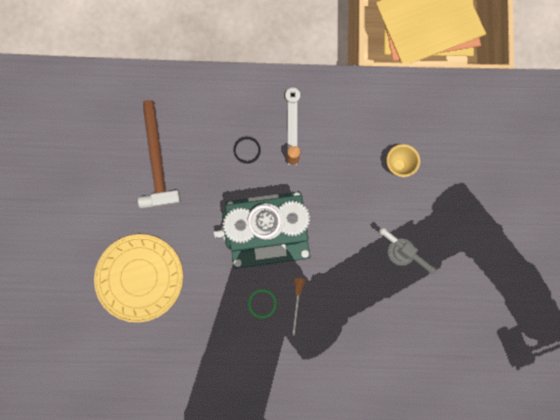

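View pics/side0.png

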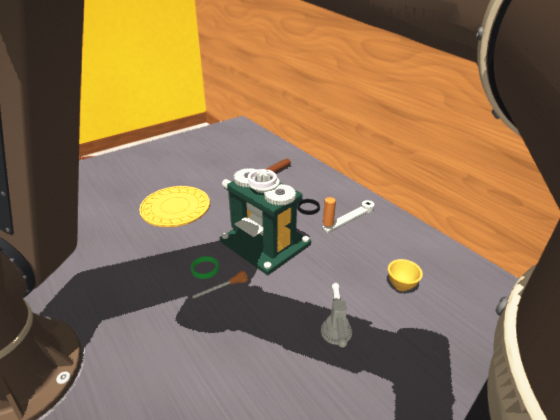

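The top view shows the dish at (138,278), stub and bangle at about (265,221), and the handle at about (403,252) with its bar running (375,225)–(435,270). The side view agrees.

Run:
```python
from h import *
im,c=load('top0')
hsv=cv2.cvtColor(im,cv2.COLOR_RGB2HSV)
m=cv2.inRange(hsv,(18,100,100),(35,255,255)); m[:,:80]=0;m[:200]=0;m[:,220:]=0
n,l,s,ce=cv2.connectedComponentsWithStats(m); i=1+np.argmax(s[1:,4]); print('dish',ce[i],s[i],onz(c,*ce[i],.007))
print('stub',onz(c,265,221,.19)); print('flange',onz(c,265,221,.178))
for p,z in(((403,252),.008),((375,225),.056),((435,270),.056),((403,250),.076)): print(p,onz(c,*p,z))
a=cv2.resize(im[180:275,210:320],None,fx=5,fy=5,interpolation=cv2.INTER_CUBIC)
b=cv2.resize(im[205:300,360:450],None,fx=5,fy=5,interpolation=cv2.INTER_CUBIC)
b=cv2.resize(b,None,fx=.55,fy=.55);a=a[:,:]
o=np.zeros((475,800,3),np.uint8);o[:,:550]=a;o[:b.shape[0],550:550+b.shape[1]]=cv2.convertScaleAbs(b,alpha=1.5)
cv2.imwrite('pics/crop0.png',o[:,:,::-1])
```

```text
dish [138.12455226 277.62797134] [  94  234   89   88 6142] [0.45127586 0.30343463 0.007     ]
stub [0.56166806 0.02742411 0.19      ]
flange [0.56300473 0.02765598 0.178     ]
(403, 252) [ 0.52077428 -0.27576059  0.008     ]
(375, 225) [ 0.57392372 -0.20491855  0.056     ]
(435, 270) [ 0.48190021 -0.33083122  0.056     ]
(403, 250) [ 0.52092317 -0.25922075  0.076     ]
```

View pics/crop0.png

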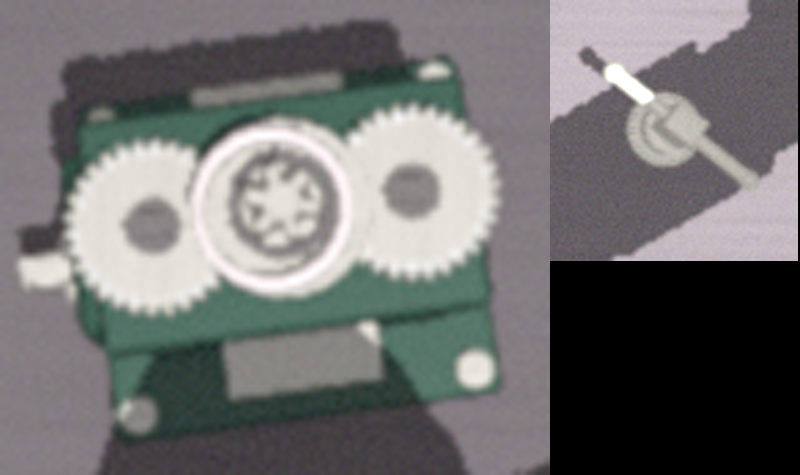

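```bash
cat >> h.py <<'E'
def jaw(s): 
    y=R.from_quat(s['eef_rot']).as_matrix()[:,1]; return np.degrees(np.arctan2(y[1],y[0]))
def plan(goal,j=None):
    s=sense(); M=R.from_quat(s['eef_rot']).as_matrix(); j0=jaw(s)
    print('pos',s['ee_pos'].round(4),'jaw',round(j0,2),'tilt',np.degrees(np.arccos(-M[2,2])).round(2),'t',s['t'],'ft',s['ft_force'].round(1))
    d=np.array(goal)-s['ee_pos']
    print('units before turn',(M.T@d/.04).round(3))
    if j is not None:
        t=(j-j0+90)%180-90; print('az total units',round(-t/8,3)); 
        M2=R.from_euler('z',t,degrees=True).as_matrix()@M; print('units after turn',(M2.T@d/.04).round(3))
E
python3 - <<'E'
from h import *
import station
print([n for n in dir(station) if n[0]!='_'], getattr(station,'grip_depth',None))
im,c=load('top0')
b=onz(c,264.6,221.6,.19);print('bangle',b)
e1=onz(c,381.8,229.7,.056);e2=onz(c,433.5,271.2,.056);print('handle',(e1+e2)/2,np.linalg.norm(e1-e2),np.degrees(np.arctan2(*(e1-e2)[[1,0]])))
cw=get_calibration('wrist');o,d=ray(cw,cw['cx'],cw['cy']); s=sense();M=R.from_quat(s['eef_rot']).as_matrix()
print('cam in tool',M.T@(o-s['ee_pos']),M.T@d)
plan([b[0],b[1],.29],188)
E
```

```text
['MotionError', 'capture', 'close_job', 'get_calibration', 'grip_depth', 'sense'] 0.0188
bangle [0.56051636 0.02814341 0.19      ]
handle [ 0.52176318 -0.27351519  0.056     ] 0.13758905228497764 51.88950496508228
cam in tool [ 0.07773392 -0.00083311 -0.15839465] [-0.28246181  0.00172952  0.95927699]
pos [ 0.2501 -0.6266  0.2259] jaw 111.75 tilt 0.07 t 0.15 ft [-0.1 -0.5 -0.1]
units before turn [-13.274  12.328  -1.59 ]
az total units -9.531
units after turn [-15.128  -9.961  -1.617]
```

>>> drive_tool:
  commands:
    - {"z":-0.8,"az":-0.953}
    - {"z":-0.8,"az":-0.953}
    - {"az":-0.953}
    - {"az":-0.953}
    - {"az":-0.953}
    - {"az":-0.953}
    - {"az":-0.953}
    - {"az":-0.953}
    - {"az":-0.953}
    - {"az":-0.953}
    - {}

```text
invalid input
```

>>> drive_tool:
  commands:
    - {"x":-0.945,"y":-0.623}
    - {"x":-0.945,"y":-0.623}
    - {"x":-0.945,"y":-0.623}
    - {"x":-0.945,"y":-0.623}
    - {"x":-0.945,"y":-0.623}
    - {"x":-0.945,"y":-0.623}
    - {"x":-0.945,"y":-0.623}
    - {"x":-0.945,"y":-0.623}
    - {"x":-0.945,"y":-0.623}
    - {"x":-0.945,"y":-0.623}
    - {"x":-0.945,"y":-0.623}
    - {"x":-0.945,"y":-0.623}
    - {"x":-0.945,"y":-0.623}
    - {"x":-0.945,"y":-0.623}
    - {"x":-0.945,"y":-0.623}
    - {"x":-0.945,"y":-0.623}
    - {}
    - {}

```text
invalid input
```

Run:
```python
from h import *
im,c=snap('wrist','w1'); plan([.5605,.0281,.29],188)
```

```text
pos [ 0.2501 -0.6266  0.226 ] jaw 111.75 tilt 0.06 t 0.2 ft [0.9 0.  0.5]
units before turn [-13.273  12.329  -1.589]
az total units -9.531
units after turn [-15.129  -9.961  -1.612]
```

View pics/w1.png

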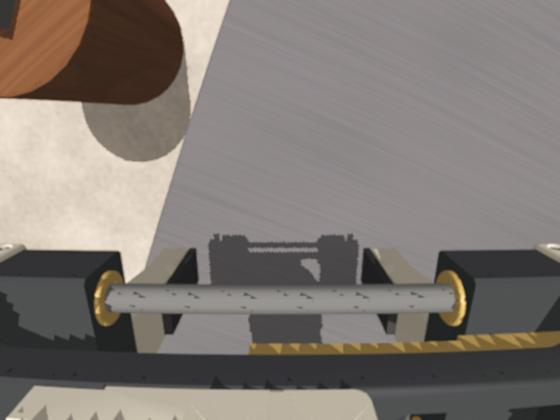

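Both moves were refused, so this picture still shows the start pose, with the fingers at about (160,300) and (400,300). I'll try rows with every key given.

>>> drive_tool:
  commands:
    - {"x":0,"y":0,"z":-0.8,"ax":0,"ay":0,"az":-0.953,"jaw":-1}
  squeeze: 15

```text
t: 0.32
ee_pos: [0.2495, -0.6254, 0.2557]
eef_rot: [-0.255, 0.967, 0.003, -0.001]
ft_force: [0.2, -0.7, 0.2]
grip_width: 0.0878
finger_force: 0.0
```

>>> drive_tool:
  commands:
    - {"z":-0.8,"az":-0.953,"jaw":-1}
    - {"az":-0.953,"jaw":-1}
    - {"az":-0.953,"jaw":-1}
    - {"az":-0.953,"jaw":-1}
    - {"az":-0.953,"jaw":-1}
    - {"az":-0.953,"jaw":-1}
    - {"az":-0.953,"jaw":-1}
    - {"az":-0.953,"jaw":-1}
    - {"az":-0.953,"jaw":-1}
  squeeze: 15

```text
invalid input
```

Every row needs all seven keys.

>>> drive_tool:
  commands:
    - {"x":0,"y":0,"z":-0.8,"ax":0,"ay":0,"az":-0.953,"jaw":-1}
    - {"x":0,"y":0,"z":0,"ax":0,"ay":0,"az":-0.953,"jaw":-1}
    - {"x":0,"y":0,"z":0,"ax":0,"ay":0,"az":-0.953,"jaw":-1}
    - {"x":0,"y":0,"z":0,"ax":0,"ay":0,"az":-0.953,"jaw":-1}
    - {"x":0,"y":0,"z":0,"ax":0,"ay":0,"az":-0.953,"jaw":-1}
    - {"x":0,"y":0,"z":0,"ax":0,"ay":0,"az":-0.953,"jaw":-1}
    - {"x":0,"y":0,"z":0,"ax":0,"ay":0,"az":-0.953,"jaw":-1}
    - {"x":0,"y":0,"z":0,"ax":0,"ay":0,"az":-0.953,"jaw":-1}
    - {"x":0,"y":0,"z":0,"ax":0,"ay":0,"az":-0.953,"jaw":-1}

```text
t: 1.45
ee_pos: [0.2502, -0.6268, 0.2903]
eef_rot: [0.756, -0.654, -0.0, -0.0]
ft_force: [0.3, -0.4, 0.2]
grip_width: 0.0877
finger_force: 0.0
```

>>> drive_tool:
  commands:
    - {"x":-0.945,"y":-0.623,"z":0,"ax":0,"ay":0,"az":0,"jaw":-1}
    - {"x":-0.945,"y":-0.623,"z":0,"ax":0,"ay":0,"az":0,"jaw":-1}
    - {"x":-0.945,"y":-0.623,"z":0,"ax":0,"ay":0,"az":0,"jaw":-1}
    - {"x":-0.945,"y":-0.623,"z":0,"ax":0,"ay":0,"az":0,"jaw":-1}
    - {"x":-0.945,"y":-0.623,"z":0,"ax":0,"ay":0,"az":0,"jaw":-1}
    - {"x":-0.945,"y":-0.623,"z":0,"ax":0,"ay":0,"az":0,"jaw":-1}
    - {"x":-0.945,"y":-0.623,"z":0,"ax":0,"ay":0,"az":0,"jaw":-1}
    - {"x":-0.945,"y":-0.623,"z":0,"ax":0,"ay":0,"az":0,"jaw":-1}
    - {"x":-0.945,"y":-0.623,"z":0,"ax":0,"ay":0,"az":0,"jaw":-1}
    - {"x":-0.945,"y":-0.623,"z":0,"ax":0,"ay":0,"az":0,"jaw":-1}
    - {"x":-0.945,"y":-0.623,"z":0,"ax":0,"ay":0,"az":0,"jaw":-1}
    - {"x":-0.945,"y":-0.623,"z":0,"ax":0,"ay":0,"az":0,"jaw":-1}
    - {"x":-0.945,"y":-0.623,"z":0,"ax":0,"ay":0,"az":0,"jaw":-1}
    - {"x":-0.945,"y":-0.623,"z":0,"ax":0,"ay":0,"az":0,"jaw":-1}
    - {"x":-0.945,"y":-0.623,"z":0,"ax":0,"ay":0,"az":0,"jaw":-1}
    - {"x":-0.945,"y":-0.623,"z":0,"ax":0,"ay":0,"az":0,"jaw":-1}
    - {"x":0,"y":0,"z":0,"ax":0,"ay":0,"az":0,"jaw":-1}
    - {"x":0,"y":0,"z":0,"ax":0,"ay":0,"az":0,"jaw":-1}

```text
t: 3.7
ee_pos: [0.5606, 0.0275, 0.2902]
eef_rot: [0.755, -0.656, -0.0, 0.0]
ft_force: [-0.4, -0.2, 0.3]
grip_width: 0.0878
finger_force: 0.0
```

Run:
```python
from h import *
im,c=snap('wrist','w1'); plan([.5605,.0281,.29],188)
```

```text
pos [0.5605 0.0271 0.2905] jaw -172.01 tilt 0.02 t 3.75 ft [-0.  -0.7 -0.7]
units before turn [-0.026 -0.004  0.012]
az total units -0.001
units after turn [-0.026 -0.004  0.012]
```

View pics/w1.png

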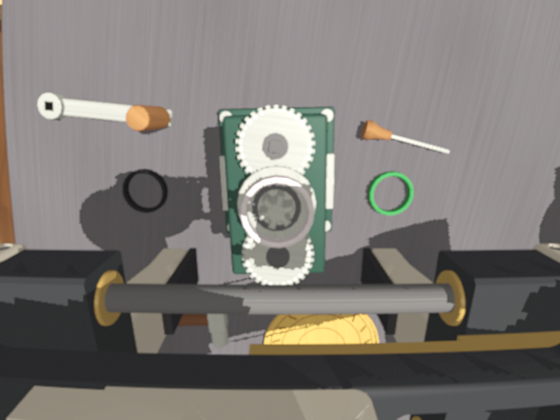

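The wrist view shows the bangle around the stub at about (277,207). I need a crop to read the splines.

Run:
```python
from h import *
im,c=load('w1')
a=cv2.resize(im[160:255,225:330],None,fx=6,fy=6,interpolation=cv2.INTER_CUBIC)
a=cv2.convertScaleAbs(a,alpha=1.15)
cv2.imwrite('pics/w1c.png',a[:,:,::-1])
```

```text
(no output)
```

View pics/w1c.png

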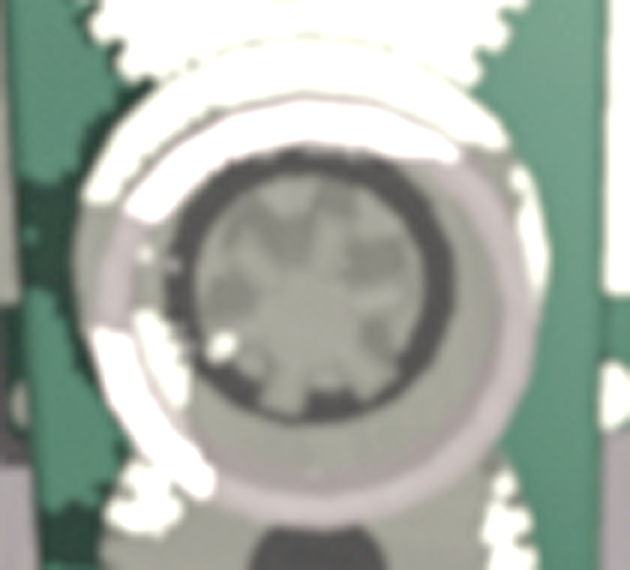

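```bash
cat >> h.py <<'E'
def rectify(im,c,cx,cy,z,half=.04,px=.00015):
    n=int(2*half/px); u=(np.arange(n)-n/2)*px
    X,Y=np.meshgrid(cx-u*0+u,cy+u)  # col->x, row->y
    P=np.stack([X,Y,np.full_like(X,z)],-1).reshape(-1,3)
    K=np.array([[c['fx'],0,c['cx']],[0,c['fy'],c['cy']],[0,0,1.]])
    q=cv2.projectPoints(P,np.array(c['rvec'],float),np.array(c['tvec'],float),K,np.array([c['k1'],0,0,0.]))[0].reshape(n,n,2).astype(np.float32)
    # exact k1 polynomial 1+k1 r^2 is what projectPoints uses
    return cv2.remap(im,q[...,0],q[...,1],cv2.INTER_CUBIC)
def phase(g,cx,cy,px,r0,r1,n=6):
    th=np.radians(np.arange(0,360,2)); s=0
    for r in np.arange(r0,r1,.0005):
        s=s+cv2.remap(g,(cx+r/px*np.cos(th)).astype(np.float32)[None],(cy+r/px*np.sin(th)).astype(np.float32)[None],cv2.INTER_LINEAR)[0].astype(float)
    s/=len(np.arange(r0,r1,.0005)); f=np.sum((s-s.mean())*np.exp(-1j*n*th))/len(th); return abs(f),np.degrees(-np.angle(f)*-1)/-n, s
E
python3 - <<'E'
from h import *
im,c=load('w1')
b=onz(c,277.5,211.8,.19);print('bangle wrist',b)
px=.00015
for z in(.198,.202):
  r=rectify(im,c,.5605,.027,z); g=cv2.cvtColor(r,cv2.COLOR_RGB2GRAY).astype(np.float32)
  best=[]
  for dx in np.arange(-30,31,2):
    for dy in np.arange(-30,31,2):
      a,p,s=phase(g,g.shape[1]/2+dx,g.shape[0]/2+dy,px,.009,.013); best.append((a,p,.5605+dx*px,.027+dy*px))
  best.sort(reverse=True); print(z,np.array(best[:4]).round(4).tolist())
  im2,c2=load('top0'); 
rr=cv2.resize(r,(500,500)); 
for k in range(6):
  t=np.radians(best[0][1]+60*k); s=500/(2*.04); x0=250+(best[0][2]-.5605)*s; y0=250+(best[0][3]-.027)*s
  cv2.line(rr,(int(x0+.010*s*np.cos(t)),int(y0+.010*s*np.sin(t))),(int(x0+.018*s*np.cos(t)),int(y0+.018*s*np.sin(t))),(255,0,0),1)
cv2.imwrite('pics/rect.png',rr[:,:,::-1])
print('top stub',onz(c2,266,221.6,.202))
E
```

```text
bangle wrist [0.56074366 0.02753353 0.19      ]
0.198 [[9.8695, 22.9882, 0.5629, 0.027], [9.8332, 22.573, 0.5626, 0.027], [9.8099, 23.2133, 0.5629, 0.0267], [9.7696, 22.8048, 0.5626, 0.0267]]
0.202 [[10.0316, 22.8021, 0.5629, 0.0258], [10.0194, 23.0428, 0.5629, 0.0255], [9.9751, 22.3607, 0.5626, 0.0258], [9.943, 23.287, 0.5632, 0.0258]]
top stub [0.55925844 0.02530788 0.202     ]
```

View pics/rect.png

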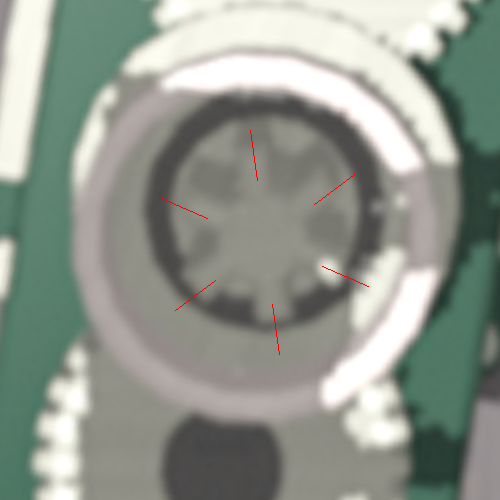

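The marked arms line up with the splines, which sit at 22.8° mod 60 with the axis near (0.5627, 0.026). The bangle is at (0.5607, 0.0277). Next: descend and grip it.

>>> drive_tool:
  commands:
    - {"x":-0.02,"y":0,"z":0.7,"ax":0,"ay":0,"az":0,"jaw":-1}
    - {"x":0,"y":0,"z":0.7,"ax":0,"ay":0,"az":0,"jaw":-1}
    - {"x":0,"y":0,"z":0.6,"ax":0,"ay":0,"az":0,"jaw":-1}
    - {"x":0,"y":0,"z":0.4,"ax":0,"ay":0,"az":0,"jaw":-1}
    - {"x":0,"y":0,"z":0.25,"ax":0,"ay":0,"az":0,"jaw":-1}
    - {"x":0,"y":0,"z":0.1,"ax":0,"ay":0,"az":0,"jaw":-1}
    - {"x":0,"y":0,"z":0,"ax":0,"ay":0,"az":0,"jaw":-1}
    - {"x":0,"y":0,"z":0,"ax":0,"ay":0,"az":0,"jaw":0.6}
    - {"x":0,"y":0,"z":0,"ax":0,"ay":0,"az":0,"jaw":0.6}
    - {"x":0,"y":0,"z":0,"ax":0,"ay":0,"az":0,"jaw":0.6}
    - {"x":0,"y":0,"z":0,"ax":0,"ay":0,"az":0,"jaw":0.6}
    - {"x":0,"y":0,"z":0,"ax":0,"ay":0,"az":0,"jaw":0.6}
    - {"x":0,"y":0,"z":0,"ax":0,"ay":0,"az":0,"jaw":0.6}
  squeeze: 10

```text
t: 5.38
ee_pos: [0.5609, 0.0284, 0.1808]
eef_rot: [0.755, -0.656, 0.0, -0.0]
ft_force: [0.3, 0.7, 2.2]
grip_width: 0.0609
finger_force: 9.9
```

>>> drive_tool:
  commands:
    - {"x":0,"y":0,"z":-0.1,"ax":0,"ay":0,"az":0,"jaw":0.6}
    - {"x":0,"y":0,"z":-0.2,"ax":0,"ay":0,"az":0,"jaw":0.6}
    - {"x":0,"y":0,"z":-0.4,"ax":0,"ay":0,"az":0,"jaw":0.6}
    - {"x":0,"y":0,"z":-0.5,"ax":0,"ay":0,"az":0,"jaw":0.6}
    - {"x":0,"y":0,"z":-0.5,"ax":0,"ay":0,"az":0,"jaw":0.6}
    - {"x":0,"y":0,"z":-0.5,"ax":0,"ay":0,"az":0,"jaw":0.6}
    - {"x":0,"y":0,"z":-0.3,"ax":0,"ay":0,"az":0,"jaw":0.6}
    - {"x":0,"y":0,"z":0,"ax":0,"ay":0,"az":0,"jaw":0.6}

```text
t: 6.38
ee_pos: [0.5612, 0.0285, 0.2818]
eef_rot: [0.755, -0.656, 0.0, -0.001]
ft_force: [-0.8, 0.2, -0.4]
grip_width: 0.0604
finger_force: 9.9
```

Run:
```python
from h import *
im,c=snap('wrist','w2'); plan([.4513,.3034,.28])
print(sense()['grip_width'],sense()['finger_force'])
```

```text
pos [0.5607 0.0284 0.2807] jaw -172.0 tilt 0.03 t 6.425 ft [-0.7 -0.6 -0.1]
units before turn [-7.189  1.752  0.019]
0.0604291191892781 9.946606066077948
```

>>> drive_tool:
  commands:
    - {"x":-0.4,"y":0.1,"z":0,"ax":0,"ay":0,"az":0,"jaw":0.6}
    - {"x":-0.7,"y":0.17,"z":0,"ax":0,"ay":0,"az":0,"jaw":0.6}
    - {"x":-0.8,"y":0.19,"z":0,"ax":0,"ay":0,"az":0,"jaw":0.6}
    - {"x":-0.8,"y":0.2,"z":0,"ax":0,"ay":0,"az":0,"jaw":0.6}
    - {"x":-0.8,"y":0.2,"z":0,"ax":0,"ay":0,"az":0,"jaw":0.6}
    - {"x":-0.8,"y":0.2,"z":0,"ax":0,"ay":0,"az":0,"jaw":0.6}
    - {"x":-0.8,"y":0.2,"z":0,"ax":0,"ay":0,"az":0,"jaw":0.6}
    - {"x":-0.8,"y":0.2,"z":0,"ax":0,"ay":0,"az":0,"jaw":0.6}
    - {"x":-0.7,"y":0.17,"z":0,"ax":0,"ay":0,"az":0,"jaw":0.6}
    - {"x":-0.5,"y":0.12,"z":0,"ax":0,"ay":0,"az":0,"jaw":0.6}
    - {"x":0,"y":0,"z":0.4,"ax":0,"ay":0,"az":0,"jaw":0.6}

```text
t: 7.8
ee_pos: [0.4516, 0.3015, 0.2646]
eef_rot: [0.755, -0.655, 0.0, -0.001]
ft_force: [0.4, -0.3, 0.4]
grip_width: 0.0607
finger_force: 9.9
```

>>> drive_tool:
  commands:
    - {"x":0,"y":0,"z":0.6,"ax":0,"ay":0,"az":0,"jaw":0.6}
    - {"x":0,"y":0,"z":0.7,"ax":0,"ay":0,"az":0,"jaw":0.6}
    - {"x":0,"y":0,"z":0.7,"ax":0,"ay":0,"az":0,"jaw":0.6}
    - {"x":0,"y":0,"z":0.7,"ax":0,"ay":0,"az":0,"jaw":0.6}
    - {"x":0,"y":0,"z":0.7,"ax":0,"ay":0,"az":0,"jaw":0.6}
    - {"x":0,"y":0,"z":0.7,"ax":0,"ay":0,"az":0,"jaw":0.6}
    - {"x":0,"y":0,"z":0.6,"ax":0,"ay":0,"az":0,"jaw":0.6}
    - {"x":0,"y":0,"z":0.6,"ax":0,"ay":0,"az":0,"jaw":0.6}
    - {"x":0,"y":0,"z":0.5,"ax":0,"ay":0,"az":0,"jaw":0.6}
    - {"x":0,"y":0,"z":0.35,"ax":0,"ay":0,"az":0,"jaw":0.6}
    - {"x":0,"y":0,"z":0.15,"ax":0,"ay":0,"az":0,"jaw":0.6}
    - {"x":0,"y":0,"z":0,"ax":0,"ay":0,"az":0,"jaw":0.6}
    - {"x":0,"y":0,"z":0,"ax":0,"ay":0,"az":0,"jaw":0.6}

```text
t: 9.43
ee_pos: [0.4522, 0.3002, 0.0132]
eef_rot: [0.755, -0.656, -0.0, -0.001]
ft_force: [-0.4, 1.0, -0.8]
grip_width: 0.0608
finger_force: 9.9
```

Run:
```python
from h import *
plan([.4513,.3034,.0078]); print(sense()['grip_width'])
```

```text
pos [0.4522 0.3002 0.0132] jaw -171.99 tilt 0.07 t 9.425 ft [-0.4  1.  -0.8]
units before turn [-0.083  0.012  0.135]
0.060765048460807
```

>>> drive_tool:
  commands:
    - {"x":0,"y":0,"z":0.06,"ax":0,"ay":0,"az":0,"jaw":0.6}
    - {"x":0,"y":0,"z":0.05,"ax":0,"ay":0,"az":0,"jaw":0.6}
    - {"x":0,"y":0,"z":0.02,"ax":0,"ay":0,"az":0,"jaw":0.6}
    - {"x":0,"y":0,"z":0,"ax":0,"ay":0,"az":0,"jaw":0.6}
    - {"x":0,"y":0,"z":0,"ax":0,"ay":0,"az":0,"jaw":0.6}

```text
t: 10.05
ee_pos: [0.4519, 0.2999, 0.0078]
eef_rot: [0.755, -0.656, 0.0, -0.0]
ft_force: [-1.8, -1.4, 5.8]
grip_width: 0.0609
finger_force: 9.9
```

Contact at 5.8 N, so I'll open and rise.

>>> drive_tool:
  commands:
    - {"x":0,"y":0,"z":0,"ax":0,"ay":0,"az":0,"jaw":0.2}
    - {"x":0,"y":0,"z":0,"ax":0,"ay":0,"az":0,"jaw":-0.7}
    - {"x":0,"y":0,"z":0,"ax":0,"ay":0,"az":0,"jaw":-1}
    - {"x":0,"y":0,"z":0,"ax":0,"ay":0,"az":0,"jaw":-1}
    - {"x":0,"y":0,"z":0,"ax":0,"ay":0,"az":0,"jaw":-1}
    - {"x":0,"y":0,"z":-0.2,"ax":0,"ay":0,"az":0,"jaw":-1}
    - {"x":0,"y":0,"z":-0.8,"ax":0,"ay":0,"az":0,"jaw":-1}
    - {"x":0,"y":0,"z":-1,"ax":0,"ay":0,"az":0,"jaw":-1}
    - {"x":0,"y":0,"z":-1,"ax":0,"ay":0,"az":0,"jaw":-1}
    - {"x":0,"y":0,"z":-1,"ax":0,"ay":0,"az":0,"jaw":-1}
    - {"x":0,"y":0,"z":-1,"ax":0,"ay":0,"az":0,"jaw":-1}
    - {"x":0,"y":0,"z":-1,"ax":0,"ay":0,"az":0,"jaw":-1}
    - {"x":0,"y":0,"z":-1,"ax":0,"ay":0,"az":0,"jaw":-1}

```text
t: 11.68
ee_pos: [0.4517, 0.2994, 0.2895]
eef_rot: [0.755, -0.656, -0.0, -0.0]
ft_force: [1.0, 0.2, -0.7]
grip_width: 0.0874
finger_force: 0.0
```

Run:
```python
from h import *
snap('top','top1'); print(sense()['grip_width'])
im,c=load('top1'); im0,c0=load('top0')
# handle ends: bright-bar diff not needed; check dish bangle
a=cv2.resize(im[225:330,85:190],None,fx=4,fy=4,interpolation=cv2.INTER_CUBIC)
h=cv2.resize(im[205:300,350:450],None,fx=3.7,fy=3.7,interpolation=cv2.INTER_CUBIC)
o=np.zeros((420,800,3),np.uint8);o[:420,:420]=a;o[:h.shape[0],425:425+h.shape[1]]=cv2.convertScaleAbs(h,alpha=1.4)
cv2.imwrite('pics/c1.png',o[:,:,::-1])
plan([.5627,.026,.31])
```

```text
0.08779240284144217
pos [0.4537 0.3006 0.2954] jaw -171.96 tilt 0.49 t 11.725 ft [2.4 1.1 6.9]
units before turn [ 7.178 -1.741 -0.383]
```

View pics/c1.png

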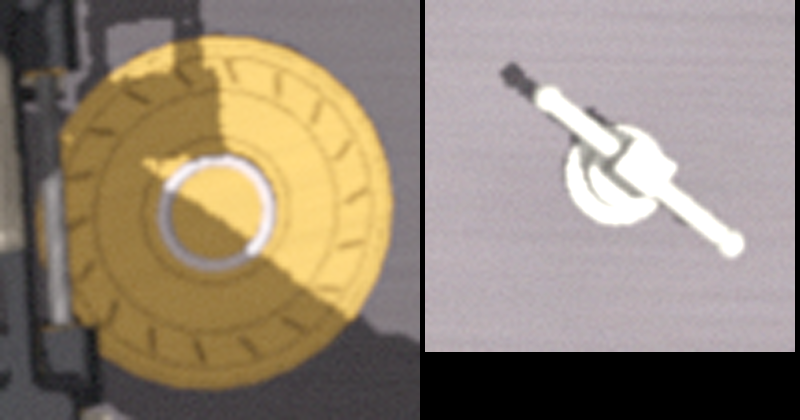

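The bangle lies flat in the middle of the dish (crop (217,213)), and the handle's bar ends are at crop (540,93) and (740,250). On the way I'll look at the bare stub.

>>> drive_tool:
  commands:
    - {"x":0.5,"y":-0.12,"z":0,"ax":0,"ay":0,"az":0,"jaw":-1}
    - {"x":1,"y":-0.24,"z":0,"ax":0,"ay":0,"az":0,"jaw":-1}
    - {"x":1,"y":-0.24,"z":0,"ax":0,"ay":0,"az":0,"jaw":-1}
    - {"x":1,"y":-0.24,"z":0,"ax":0,"ay":0,"az":0,"jaw":-1}
    - {"x":1,"y":-0.24,"z":0,"ax":0,"ay":0,"az":0,"jaw":-1}
    - {"x":1,"y":-0.24,"z":0,"ax":0,"ay":0,"az":0,"jaw":-1}
    - {"x":1,"y":-0.24,"z":0,"ax":0,"ay":0,"az":0,"jaw":-1}
    - {"x":0.7,"y":-0.18,"z":0,"ax":0,"ay":0,"az":0,"jaw":-1}
    - {"x":0,"y":0,"z":0,"ax":0,"ay":0,"az":0,"jaw":-1}
    - {"x":0,"y":0,"z":0,"ax":0,"ay":0,"az":0,"jaw":-1}

```text
t: 12.98
ee_pos: [0.5603, 0.0238, 0.2867]
eef_rot: [0.754, -0.656, -0.0, 0.0]
ft_force: [-0.1, -0.5, 0.4]
grip_width: 0.0879
finger_force: 0.0
```

Run:
```python
from h import *
im,c=snap('wrist','w3'); px=.00015
for z in(.198,.202):
  r=rectify(im,c,.5605,.027,z); g=cv2.cvtColor(r,cv2.COLOR_RGB2GRAY).astype(np.float32)
  best=[]
  for dx in np.arange(-30,31,2):
    for dy in np.arange(-30,31,2):
      a,p,s=phase(g,g.shape[1]/2+dx,g.shape[0]/2+dy,px,.009,.0135); best.append((a,p,.5605+dx*px,.027+dy*px))
  best.sort(reverse=True); print(z,np.array(best[:3]).round(4).tolist())
a=cv2.resize(rectify(im,c,.5605,.027,.178,half=.045),(400,400)); b=cv2.resize(rectify(im,c,.5605,.027,.202,half=.045),(400,400))
for o in(a,b): cv2.drawMarker(o,(200,200),(255,0,0),0,10)
cv2.imwrite('pics/r3.png',np.hstack([a,b])[:,:,::-1])
# Hough on flange plane & spring
g=cv2.cvtColor(rectify(im,c,.5605,.027,.178,half=.045),cv2.COLOR_RGB2GRAY)
h=cv2.HoughCircles(cv2.GaussianBlur(g,(9,9),2),cv2.HOUGH_GRADIENT,1,10,param1=60,param2=20,minRadius=215,maxRadius=240)
if h is not None: print('flange',[( .5605+(x-300)*px,.027+(y-300)*px,q*px) for x,y,q in h[0][:4]])
im,c=load('top1'); e1=onz(c,381,230.1,.056);e2=onz(c,435.1,272.6,.056);m=(e1+e2)/2
ang=np.degrees(np.arctan2(*(e1-e2)[[1,0]])); print('handle',m,np.linalg.norm(e1-e2),ang)
plan([m[0],m[1],.25],ang+90)
```

```text
0.198 [[12.5182, 22.1043, 0.5626, 0.0267], [12.5037, 21.7653, 0.5623, 0.0267], [12.4979, 22.5138, 0.5626, 0.0264]]
0.202 [[12.6327, 22.1806, 0.5626, 0.0252], [12.569, 21.8242, 0.5623, 0.0252], [12.5342, 21.7583, 0.5626, 0.0255]]
handle [ 0.51989693 -0.27431007  0.056     ] 0.1427237096043959 52.51734220216118
pos [0.5604 0.0242 0.2869] jaw -172.01 tilt 0.05 t 13.025 ft [-0.3  0.1  0.4]
units before turn [7.25  2.04  0.925]
az total units 5.684
units after turn [ 6.539 -3.739  0.92 ]
```

View pics/r3.png

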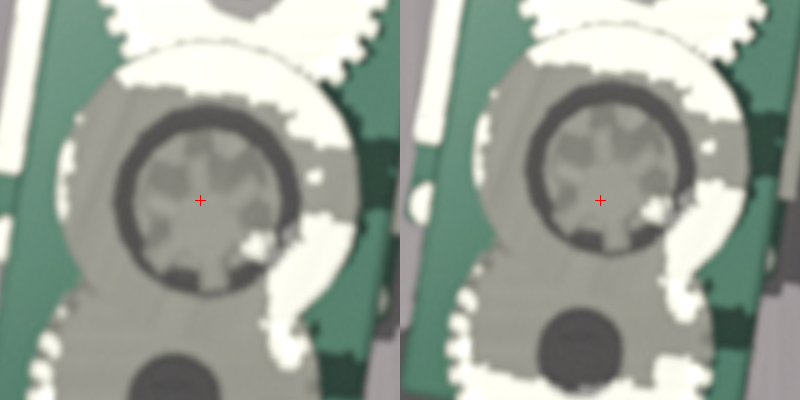

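In the flange-plane picture the flange circle centres at about (207,191), which puts the stub at about (0.5623, 0.0250) with the splines at 22°. Now over to the handle.

>>> drive_tool:
  commands:
    - {"x":0,"y":0,"z":0,"ax":0,"ay":0,"az":0.947,"jaw":-1}
    - {"x":0,"y":0,"z":0,"ax":0,"ay":0,"az":0.947,"jaw":-1}
    - {"x":0,"y":0,"z":0,"ax":0,"ay":0,"az":0.947,"jaw":-1}
    - {"x":0,"y":0,"z":0,"ax":0,"ay":0,"az":0.947,"jaw":-1}
    - {"x":0,"y":0,"z":0,"ax":0,"ay":0,"az":0.947,"jaw":-1}
    - {"x":0,"y":0,"z":0,"ax":0,"ay":0,"az":0.947,"jaw":-1}
    - {"x":0.9,"y":-0.52,"z":0,"ax":0,"ay":0,"az":0,"jaw":-1}
    - {"x":0.94,"y":-0.536,"z":0,"ax":0,"ay":0,"az":0,"jaw":-1}
    - {"x":0.94,"y":-0.536,"z":0,"ax":0,"ay":0,"az":0,"jaw":-1}
    - {"x":0.94,"y":-0.536,"z":0,"ax":0,"ay":0,"az":0,"jaw":-1}
    - {"x":0.94,"y":-0.536,"z":0.3,"ax":0,"ay":0,"az":0,"jaw":-1}
    - {"x":0.94,"y":-0.536,"z":0.6,"ax":0,"ay":0,"az":0,"jaw":-1}
    - {"x":0.94,"y":-0.536,"z":0.5,"ax":0,"ay":0,"az":0,"jaw":-1}
    - {"x":0,"y":0,"z":0,"ax":0,"ay":0,"az":0,"jaw":-1}
    - {"x":0,"y":0,"z":0,"ax":0,"ay":0,"az":0,"jaw":-1}

```text
t: 14.9
ee_pos: [0.5206, -0.2737, 0.2315]
eef_rot: [-0.443, 0.897, -0.0, 0.0]
ft_force: [0.0, -0.1, 0.6]
grip_width: 0.0877
finger_force: 0.0
```

Run:
```python
from h import *
im,c=snap('wrist','w4'); plan([.52,-.2743,.2]); print(c['rvec'])
cv2.imwrite('pics/v4.png',cv2.convertScaleAbs(cv2.resize(im[60:300,130:430],None,fx=2.5,fy=2.5),alpha=1.2)[:,:,::-1])
```

```text
pos [ 0.5209 -0.2734  0.2319] jaw 142.61 tilt 0.05 t 14.95 ft [0.3 0.4 0.4]
units before turn [0.032 0.006 0.798]
[-0.96996078 -2.86279723 -0.41456428]
```

View pics/v4.png

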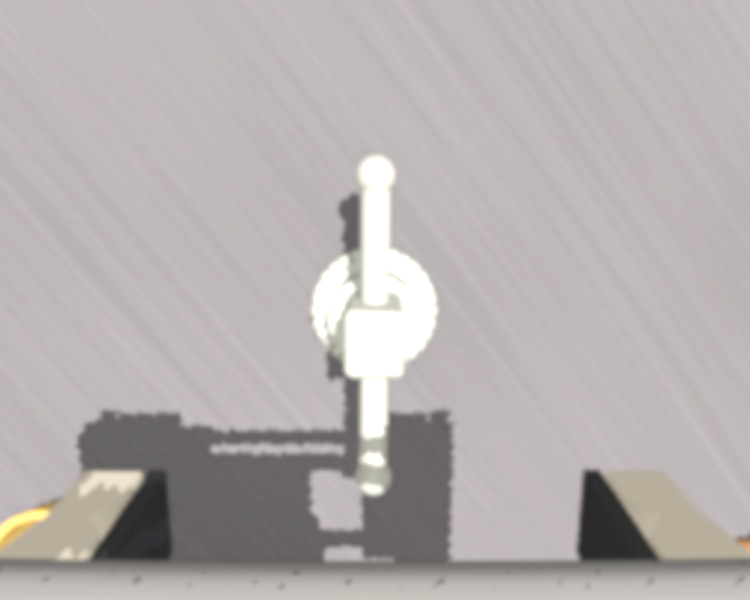

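The bar runs from (377,155) to (373,496) in the crop, the block's top face is x 346–403 and y 307–378, and the dial spans x 313–437. It is well aligned with the jaw.

Run:
```python
from h import *
im,c=load('w4'); f=lambda u,v,z: onz(c,130+u/2.5,60+v/2.5,z)
e1=f(377,155,.056);e2=f(373,496,.056);m=(e1+e2)/2
print('bar',m,np.linalg.norm(e1-e2),np.degrees(np.arctan2(*(e2-e1)[[1,0]])))
b=(f(346,307,.076)+f(403,307,.076)+f(346,378,.076)+f(403,378,.076))/4; print('block',b)
d=(f(313,308,.008)+f(437,308,.008))/2; print('dial',d, f(375,247,.008))
plan([*(m+b)[:2]/2,.0342])
```

```text
bar [ 0.52119508 -0.27109857  0.056     ] 0.14768556520800777 51.95351248413564
block [ 0.52029473 -0.27263319  0.076     ]
dial [ 0.51984744 -0.2725138   0.008     ] [ 0.50219376 -0.29561758  0.008     ]
pos [ 0.5209 -0.2734  0.2319] jaw 142.61 tilt 0.05 t 14.95 ft [0.3 0.4 0.4]
units before turn [-0.027  0.031  4.943]
```

>>> drive_tool:
  commands:
    - {"x":-0.015,"y":0.03,"z":0.7,"ax":0,"ay":0,"az":0,"jaw":-1}
    - {"x":0,"y":0,"z":0.8,"ax":0,"ay":0,"az":0,"jaw":-1}
    - {"x":0,"y":0,"z":0.8,"ax":0,"ay":0,"az":0,"jaw":-1}
    - {"x":0,"y":0,"z":0.8,"ax":0,"ay":0,"az":0,"jaw":-1}
    - {"x":0,"y":0,"z":0.8,"ax":0,"ay":0,"az":0,"jaw":-1}
    - {"x":0,"y":0,"z":0.6,"ax":0,"ay":0,"az":0,"jaw":-1}
    - {"x":0,"y":0,"z":0.3,"ax":0,"ay":0,"az":0,"jaw":-1}
    - {"x":0,"y":0,"z":0.14,"ax":0,"ay":0,"az":0,"jaw":-1}
    - {"x":0,"y":0,"z":0,"ax":0,"ay":0,"az":0,"jaw":-0.5}
    - {"x":0,"y":0,"z":0,"ax":0,"ay":0,"az":0,"jaw":0}
    - {"x":0,"y":0,"z":0,"ax":0,"ay":0,"az":0,"jaw":0.6}
    - {"x":0,"y":0,"z":0,"ax":0,"ay":0,"az":0,"jaw":1}
    - {"x":0,"y":0,"z":0,"ax":0,"ay":0,"az":0,"jaw":1}
    - {"x":0,"y":0,"z":0,"ax":0,"ay":0,"az":0,"jaw":1}
    - {"x":0,"y":0,"z":0,"ax":0,"ay":0,"az":0,"jaw":1}
    - {"x":0,"y":0,"z":0,"ax":0,"ay":0,"az":0,"jaw":1}
  squeeze: 50

```text
t: 16.95
ee_pos: [0.5202, -0.2732, 0.0338]
eef_rot: [-0.443, 0.897, -0.0, 0.0]
ft_force: [1.3, -0.6, -0.3]
grip_width: 0.0235
finger_force: 50.0
```

>>> drive_tool:
  commands:
    - {"x":0,"y":0,"z":-0.2,"ax":0,"ay":0,"az":0,"jaw":1}
    - {"x":0,"y":0,"z":-0.5,"ax":0,"ay":0,"az":0,"jaw":1}
    - {"x":0,"y":0,"z":-0.8,"ax":0,"ay":0,"az":0,"jaw":1}
    - {"x":0,"y":0,"z":-0.9,"ax":0,"ay":0,"az":0,"jaw":1}
    - {"x":0,"y":0,"z":-0.9,"ax":0,"ay":0,"az":0,"jaw":1}
    - {"x":0,"y":0,"z":-0.9,"ax":0,"ay":0,"az":0,"jaw":1}
    - {"x":0,"y":0,"z":-0.9,"ax":0,"ay":0,"az":0,"jaw":1}
    - {"x":0,"y":0,"z":-0.8,"ax":0,"ay":0,"az":0,"jaw":1}
    - {"x":0,"y":0,"z":0,"ax":0,"ay":0,"az":-0.6,"jaw":1}
    - {"x":0,"y":0,"z":0,"ax":0,"ay":0,"az":-0.8,"jaw":1}
    - {"x":0,"y":0,"z":0,"ax":0,"ay":0,"az":-0.8,"jaw":1}
    - {"x":0,"y":0,"z":0,"ax":0,"ay":0,"az":-0.8,"jaw":1}
    - {"x":0,"y":0,"z":0,"ax":0,"ay":0,"az":-0.69,"jaw":1}
    - {"x":0,"y":0,"z":0,"ax":0,"ay":0,"az":0,"jaw":1}

```text
t: 18.7
ee_pos: [0.5192, -0.2728, 0.2695]
eef_rot: [-0.656, 0.755, 0.001, -0.0]
ft_force: [0.1, 0.4, -3.3]
grip_width: 0.0239
finger_force: 50.0
```

Run:
```python
from h import *
plan([.5622,.0242,.262],172.1); print(sense()['grip_width'])
```

```text
pos [ 0.5192 -0.2728  0.2695] jaw 172.02 tilt 0.07 t 18.7 ft [ 0.1  0.4 -3.3]
units before turn [-7.501 -0.034  0.192]
az total units -0.01
units after turn [-7.501 -0.045  0.192]
0.023877275942929165
```

>>> drive_tool:
  commands:
    - {"x":-0.4,"y":-0.04,"z":0,"ax":0,"ay":0,"az":0,"jaw":1}
    - {"x":-0.8,"y":0,"z":0,"ax":0,"ay":0,"az":0,"jaw":1}
    - {"x":-0.9,"y":0,"z":0,"ax":0,"ay":0,"az":0,"jaw":1}
    - {"x":-0.9,"y":0,"z":0,"ax":0,"ay":0,"az":0,"jaw":1}
    - {"x":-0.9,"y":0,"z":0,"ax":0,"ay":0,"az":0,"jaw":1}
    - {"x":-0.9,"y":0,"z":0,"ax":0,"ay":0,"az":0,"jaw":1}
    - {"x":-0.9,"y":0,"z":0,"ax":0,"ay":0,"az":0,"jaw":1}
    - {"x":-0.9,"y":0,"z":0,"ax":0,"ay":0,"az":0,"jaw":1}
    - {"x":-0.6,"y":0,"z":0,"ax":0,"ay":0,"az":0,"jaw":1}
    - {"x":-0.3,"y":0,"z":0,"ax":0,"ay":0,"az":0,"jaw":1}
    - {"x":0,"y":0,"z":0,"ax":0,"ay":0,"az":0,"jaw":1}
    - {"x":0,"y":0,"z":0,"ax":0,"ay":0,"az":0,"jaw":1}

```text
t: 20.2
ee_pos: [0.5626, 0.0235, 0.2697]
eef_rot: [-0.656, 0.755, 0.0, -0.0]
ft_force: [-0.1, 0.8, -3.2]
grip_width: 0.0238
finger_force: 50.0
```

Run:
```python
from h import *
plan([.5622,.0242,.240],172.1); print(sense()['grip_width'],sense()['torque'].round(2))
```

```text
pos [0.5626 0.0235 0.2697] jaw 172.03 tilt 0.02 t 20.2 ft [-0.1  0.8 -3.2]
units before turn [-0.016  0.013  0.743]
az total units -0.009
units after turn [-0.016  0.013  0.743]
0.02378392662003282 [-0.01  0.06  0.02]
```

>>> drive_tool:
  commands:
    - {"x":-0.015,"y":0.01,"z":0.3,"ax":0,"ay":0,"az":0,"jaw":1}
    - {"x":0,"y":0,"z":0.3,"ax":0,"ay":0,"az":0,"jaw":1}
    - {"x":0,"y":0,"z":0.1,"ax":0,"ay":0,"az":0,"jaw":1}
    - {"x":0,"y":0,"z":0.05,"ax":0,"ay":0,"az":0,"jaw":1}
    - {"x":0,"y":0,"z":0.05,"ax":0,"ay":0,"az":0,"jaw":1}
    - {"x":0,"y":0,"z":0.04,"ax":0,"ay":0,"az":0,"jaw":1}
    - {"x":0,"y":0,"z":0,"ax":0,"ay":0,"az":0,"jaw":1}

```text
t: 21.08
ee_pos: [0.5626, 0.0245, 0.2362]
eef_rot: [-0.656, 0.754, -0.0, 0.0]
ft_force: [0.5, 0.6, -3.7]
grip_width: 0.024
finger_force: 50.0
```

Run:
```python
from h import *
plan([.5622,.0242,.2118],172.1); print(sense()['torque'].round(2))
```

```text
pos [0.5626 0.0245 0.2362] jaw 172.06 tilt 0.0 t 21.075 ft [ 0.5  0.6 -3.7]
units before turn [0.01  0.008 0.61 ]
az total units -0.004
units after turn [0.01  0.008 0.61 ]
[0.07 0.04 0.03]
```

>>> drive_tool:
  commands:
    - {"x":0,"y":0,"z":0.04,"ax":0,"ay":0,"az":0,"jaw":1}
    - {"x":0,"y":0,"z":0.04,"ax":0,"ay":0,"az":0,"jaw":1}
    - {"x":0,"y":0,"z":0,"ax":0,"ay":0,"az":0,"jaw":1}

```text
t: 21.45
ee_pos: [0.5625, 0.0245, 0.2328]
eef_rot: [-0.656, 0.754, 0.0, -0.0]
ft_force: [0.4, 0.5, -3.7]
grip_width: 0.0237
finger_force: 50.0
```

>>> drive_tool:
  commands:
    - {"x":0,"y":0,"z":0.04,"ax":0,"ay":0,"az":0,"jaw":1}
    - {"x":0,"y":0,"z":0.04,"ax":0,"ay":0,"az":0,"jaw":1}
    - {"x":0,"y":0,"z":0,"ax":0,"ay":0,"az":0,"jaw":1}

```text
t: 21.82
ee_pos: [0.5625, 0.0245, 0.2296]
eef_rot: [-0.656, 0.754, 0.0, -0.0]
ft_force: [-0.2, -0.3, -3.7]
grip_width: 0.0239
finger_force: 50.0
```

Already 6 mm over the stub with no contact force, so I keep going down.

>>> drive_tool:
  commands:
    - {"x":0,"y":0,"z":0.05,"ax":0,"ay":0,"az":0,"jaw":1}
    - {"x":0,"y":0,"z":0.05,"ax":0,"ay":0,"az":0,"jaw":1}
    - {"x":0,"y":0,"z":0,"ax":0,"ay":0,"az":0,"jaw":1}

```text
t: 22.2
ee_pos: [0.5624, 0.0245, 0.2255]
eef_rot: [-0.656, 0.754, 0.0, -0.0]
ft_force: [0.9, -0.2, -4.3]
grip_width: 0.0237
finger_force: 50.0
```

>>> drive_tool:
  commands:
    - {"x":0,"y":0,"z":0.05,"ax":0,"ay":0,"az":0,"jaw":1}
    - {"x":0,"y":0,"z":0.05,"ax":0,"ay":0,"az":0,"jaw":1}
    - {"x":0,"y":0,"z":0,"ax":0,"ay":0,"az":0,"jaw":1}

```text
t: 22.58
ee_pos: [0.5624, 0.0245, 0.2215]
eef_rot: [-0.656, 0.754, 0.0, -0.0]
ft_force: [0.2, 0.9, -3.8]
grip_width: 0.0239
finger_force: 50.0
```

>>> drive_tool:
  commands:
    - {"x":0,"y":0,"z":0.05,"ax":0,"ay":0,"az":0,"jaw":1}
    - {"x":0,"y":0,"z":0.05,"ax":0,"ay":0,"az":0,"jaw":1}
    - {"x":0,"y":0,"z":0,"ax":0,"ay":0,"az":0,"jaw":1}

```text
t: 22.95
ee_pos: [0.5627, 0.0245, 0.2184]
eef_rot: [-0.657, 0.754, -0.0, 0.0]
ft_force: [-2.3, 1.1, 3.8]
grip_width: 0.0237
finger_force: 50.0
```

>>> drive_tool:
  commands:
    - {"x":0,"y":0,"z":0.05,"ax":0,"ay":0,"az":0,"jaw":1}
    - {"x":0,"y":0,"z":0.05,"ax":0,"ay":0,"az":0,"jaw":1}
    - {"x":0,"y":0,"z":0,"ax":0,"ay":0,"az":0,"jaw":1}

```text
t: 23.32
ee_pos: [0.5627, 0.0245, 0.2142]
eef_rot: [-0.657, 0.754, -0.0, 0.0]
ft_force: [-3.4, 1.0, 6.4]
grip_width: 0.0236
finger_force: 50.0
```

>>> drive_tool:
  commands:
    - {"x":0,"y":0,"z":0.04,"ax":0,"ay":0,"az":0,"jaw":1}
    - {"x":0,"y":0,"z":0.03,"ax":0,"ay":0,"az":0,"jaw":1}
    - {"x":0,"y":0,"z":0,"ax":0,"ay":0,"az":0,"jaw":1}
    - {"x":0,"y":0,"z":0,"ax":0,"ay":0,"az":0,"jaw":1}

```text
t: 23.82
ee_pos: [0.5628, 0.0245, 0.2118]
eef_rot: [-0.657, 0.754, -0.0, 0.0]
ft_force: [-3.9, 1.0, 7.9]
grip_width: 0.0241
finger_force: 50.0
```

>>> drive_tool:
  commands:
    - {"x":0,"y":0.01,"z":0.025,"ax":0,"ay":0,"az":0,"jaw":1}
    - {"x":0,"y":0,"z":0,"ax":0,"ay":0,"az":0,"jaw":1}
    - {"x":0,"y":0,"z":0,"ax":0,"ay":0,"az":0,"jaw":1}

```text
t: 24.2
ee_pos: [0.5628, 0.0245, 0.2117]
eef_rot: [-0.657, 0.754, -0.001, 0.001]
ft_force: [-5.7, 0.6, 13.5]
grip_width: 0.0237
finger_force: 50.0
```

>>> drive_tool:
  commands:
    - {"x":0,"y":0,"z":0.02,"ax":0,"ay":0,"az":0,"jaw":1}
    - {"x":0,"y":0,"z":0,"ax":0,"ay":0,"az":0,"jaw":1}
    - {"x":0,"y":0,"z":0,"ax":0,"ay":0,"az":0,"jaw":1}

```text
t: 24.58
ee_pos: [0.5628, 0.0245, 0.2117]
eef_rot: [-0.657, 0.754, -0.001, 0.001]
ft_force: [-8.2, 2.3, 17.6]
grip_width: 0.0242
finger_force: 50.0
```

The handle stopped at TCP z = 0.2117, where 0.2118 was predicted for home, and the force rises stiffly at about 21 N net. It is seated, so I'm handing in.

>>> drive_tool:
  commands:
    - {"x":0,"y":0,"z":0,"ax":0,"ay":0,"az":0,"jaw":1}
    - {"x":0,"y":0,"z":0,"ax":0,"ay":0,"az":0,"jaw":1}
    - {"x":0,"y":0,"z":0,"ax":0,"ay":0,"az":0,"jaw":1}
    - {"x":0,"y":0,"z":0,"ax":0,"ay":0,"az":0,"jaw":1}

```text
t: 25.08
ee_pos: [0.5628, 0.0245, 0.2117]
eef_rot: [-0.657, 0.754, -0.001, 0.001]
ft_force: [-7.1, 1.8, 18.6]
grip_width: 0.0234
finger_force: 50.0
```

Run:
```python
from h import *
plan([.5622,.0242,.2118],172.1); print(close_job())
```

```text
pos [0.5628 0.0245 0.2117] jaw 172.11 tilt 0.16 t 25.075 ft [-7.1  1.8 18.6]
units before turn [ 0.01   0.014 -0.003]
az total units 0.001
units after turn [ 0.01   0.014 -0.003]
the job is handed in; nothing more can be done
None
```

The job is handed in at about 25 s, with no verdict returned: the bangle lies flat in the dish, and the T-handle is meshed, at its expected home height and still gripped and pressed down with about 22 N.

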